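Pack the lighting tote

ROBOT

A 6-joint arm with a two-finger parallel gripper is mounted at the origin on the work surface. World frame = base frame: x ahead of the robot, y to its left, z up, the work surface at z = 0. Lengths are in mm, angles in rad, forces in N, time in s.
With the tool pointing down it reaches from about 275 to 825 mm from the base axis. Payload 5.2 kg.
Tool frame: the origin (TCP) lies on the centre line of the jaws, within the pads' length; the fingertips stand 17 mm ahead of it and the grasp point (between the pads) lies 2 mm behind it; z points along the fingers, x is the direction in which the jaws open and shut, and the axes are right-handed (so a half turn about z gives the same grasp; the last joint's range is limited). The gripper opens to 93 mm and grips with 3 to 60 N. Pads are 15 mm wide; open, the fingers measure 128 mm over their backs; the gripper's body (75 mm by 188 mm) begins 65 mm behind the grasp point.
Start: joints at [1.056, 0.259, 1.535, -0, 1.348, -0.203], TCP at [168.703, 523.493, 235.653] pointing down, gripper open.
Joint ranges: [-3.14, 3.14], [-0.91, 2.08], [0.19, 2.58], [-1.22, 4.36], [0.22, 2.71], [-3.12, 3.12]. Speed limits (rad/s): [2.57, 2.57, 3.14, 3.14, 3.14, 3.14].

INTERFACE

Orientations are given as a rotation vector (axis times angle).
In Python, from station import robot gives the robot as it stands.
- The arm moves only by the tool servo_tool, never from a script. Its argument "deltas" is a list of rows, each a list of 3 entries, a list of its own where there are three numbers: the opening, from -1 (shut) to 1 (fully open), then the shift along the tool's x, y, z in mm, then the turn, a rotation vector about the tool's x, y, z in degrees. In form: [[gripper, [tx, ty, tz], [rx, ry, rz]], ...]. A call has 1 to 10 rows; each row shifts and turns the commanded pose from where the row before left it, along the tool's axes as they then stand; what a row does not reach is not made up. A row lasts 1/10 s, in which the tool goes at most 50 mm and 8.59 degrees, less where a joint would pass 70% of its speed; a pose out of reach is approached as far as the arm can. A call with a gripper value outside its range is refused whole. The fingers move at their own pace and stop on an object; "grip_force" is the grip in N (left out, the last holds). Time passes only in rows, so rows that do not move let the fingers close. It gives the time, the measured TCP pose, the force and the opening at its end, in the units of the state.
- robot.get_obs(): the state, without advancing time (a new reading comes with each control period).
- robot.capture(name): name is "scene" or "side" or "wrist"; returns a dict with "img" (384x512x3 uint8, red, green, blue), "fovy" (degrees; the focal length in pixels is half the picture's height over the tangent of half this angle, whatever the lens; pixels are square), "cx", "cy" (the principal point, pixels), "R" (3x3) and "t" (3): a world point X has camera coordinates R X + t; the wrist camera has in their place "mount" (4x4, takes a point from camera to tool coordinates, whose origin is the TCP and whose axes are the tool frame's). Camera axes: x right, y down, z forward; pixel columns grow to the right and rows downward; lengths in mm; the calibration is good to about 2 mm. A picture is of the moment at which its call begins: read the wrist's pose just before it. There is no depth.
- robot.finish_job(): hands the job in, once; it reports no verdict.
The state is a dict: "clock": time; "qpos": joint angles; "qd": joint speeds; "tau": joint torques, N m; "eef_pos": TCP position; "ee_rot": TCP orientation; "contact_force": force on the tool from outside, world axes, zero at the start; "moment": the same for the moment, N m; "finger_gap": finger opening in mm.
Only numpy, scipy, OpenCV 4.12 (cv2) and the standard library are available. Lean on these libraries where they do the work, as an engineer would, in place of code of your own. Each camera call takes 0.05 s, during which the arm holds its last target. There are 200 camera calls.

TASK

Pack the grey tote for the lighting job: first slide the divider away from the end tagged with a bar until the bay at that end is long enough for the trunking. Then lay both narrow lengths of trunking flat and lengthwise on the floor of the bar-tagged bay, and stand both large lampholders upright on the floor of the disc-tagged bay. Leave the wide length of trunking and the small lampholder where they are.

Things in the scene. Friction and masses are not known exactly. Their poses are not given: they have to be found in the camera images.
- tote: Shallow open grey plastic tote, fixed to the bench: outside 318 x 158, rim 45 above the bench, walls 4 thick, floor 6 thick (inner floor 310 x 150, at 6 above the bench). Origin: centre of its underside; x along its length, y across, z up. A sliding cross divider parts it into two bays, one at each end.
- divider: Aluminium cross wall of the tote, 6 thick, 148 wide, top edge 45 above the bench; in its middle a grip tab 50 wide, 6 thick, top 67 above the bench. Slides only along the tote's x, up to 70 either side of the middle, 2.5 N of friction, stays where left; starts within 14 of the middle (neither bay is 180 long). Origin: centre of its lower edge, 7 above the bench; axes as the tote's.
- tag_bar: A white 34 x 60 x 4 plate fixed like a ledge outside the middle of one end wall of the tote, its centre 177 from the tote's centre, top at 38 above the bench, with a raised black bar 50 x 10 on it. It marks the bay for the trunking. Which end of the tote has this tag changes from start to start. Origin: centre of the plate's underside.
- tag_disc: A white 34 x 60 x 4 plate fixed like a ledge outside the middle of one end wall of the tote, its centre 177 from the tote's centre, top at 38 above the bench, with a raised black disc 26 in diameter on it. It marks the bay for the lampholders. Which end of the tote has this tag changes from start to start. Origin: centre of the plate's underside.
- trunk_a: A closed length of white plastic mini-trunking with a rectangular section, 180 long x 25 wide x 16 high, lying flat, about 60 g. Origin: centre of its underside; x along its length, y across, z up. To be packed.
- trunk_b: A closed length of white plastic mini-trunking with a rectangular section, 180 long x 25 wide x 16 high, lying flat, about 60 g. Origin: centre of its underside; x along its length, y across, z up. To be packed; same as trunk_a.
- trunk_wide: Look-alike to leave alone: white trunking 180 long x 50 wide x 16 high, lying flat. Origin: centre of its underside; x along its length.
- lamp_a: A white plastic straight lampholder standing upright: round base flange 60 in diameter, 10 thick, a cone up to 24 above the foot, then a round neck 40 in diameter up to the top at 62; about 90 g. Origin: centre of its underside, z up. To be packed.
- lamp_b: A white plastic straight lampholder standing upright: round base flange 60 in diameter, 10 thick, a cone up to 24 above the foot, then a round neck 40 in diameter up to the top at 62; about 90 g. Origin: centre of its underside, z up. To be packed; same as lamp_a.
- lamp_small: Look-alike to leave alone: white small lampholder, base 40 in diameter, neck 26 in diameter, 50 high, standing upright. Origin: centre of its underside.
Things that resemble listed ones, but are neither listed nor needed, are in the scene too. Leave any yellow look-alike of the trunk_b alone.

How it is judged:
By the outcome, as a careful person would: the job done as asked, in the order asked, and still so for the second after the job is handed in, with the robot touching nothing.
It also fails if it takes over 122 s, if anything falls off the work surface, if the arm or the gripper's body presses on something with over 40 N, if the wrist force passes 120 N, or if a joint passes its speed limit or range.

## Working session

There is one attempt and no reset: what is moved stays moved. The work goes in short steps, Python scripts to look and compute and a tool call to move; the robot and the scene stay as the last step left them, time stands still between calls to the robot, and variables do not carry over. Pictures are saved under pics/ and viewed, about 12 in all and at most 16, crops included, and the job is handed in when it is done.

Besides the shell and the picture viewer there is one more tool, called after "Request:" as name(argument=value, ...) on one line, values as JSON. servo_tool: Moves the arm, as the interface text tells. Its arguments: {"type":"object","properties":{"deltas":{"type":"array"},"grip_force":{"type":"number"}},"required":["deltas"]}

```bash
ls; mkdir -p pics; python3 - <<'E'
from station import robot
import cv2,pickle,numpy as np
o=robot.get_obs();print(o)
for n in("scene","side"):
    c=robot.capture(n);cv2.imwrite(f"pics/{n}0.png",cv2.resize(c["img"][:,:,::-1],(800,600),interpolation=cv2.INTER_CUBIC));pickle.dump(c,open(n+".pkl","wb"))
    print(n,c["fovy"],c["cx"],c["cy"],c["R"],c["t"],{k for k in c})
E
```

```text
pics
{'clock': 0.0, 'qpos': array([ 1.05617595e+00,  2.59347417e-01,  1.53606125e+00, -1.37209663e-05,
        1.34798582e+00, -2.02794392e-01]), 'qd': array([ 2.54227816e-04, -1.42102797e-04,  1.04488106e-03,  7.23519023e-05,
       -4.96607021e-04, -4.96727499e-04]), 'tau': array([ 4.57278793e-04, -4.37322521e+01, -2.84000337e+01,  7.17713661e-02,
        4.15700139e-02, -2.10971411e-04]), 'eef_pos': array([168.46416698, 523.03459853, 234.82406083]), 'ee_rot': array([ 2.53882953,  1.84910277, -0.00256723]), 'contact_force': array([0.38116125, 0.37880391, 0.28971578]), 'moment': array([-0.01612001,  0.01428728, -0.07331229]), 'finger_gap': 92.91467660720956}
scene 45.169569943068794 264.1537481959812 198.79451465649967 [[-0.8073645   0.59005101 -0.00153773]
 [ 0.47678934  0.65084927 -0.59081905]
 [-0.34761255 -0.4777395  -0.80680263]] [ 400.5402233  -186.17007621 1613.34961919] {'cx', 't', 'R', 'fovy', 'cy', 'img'}
side 48.654008423571455 255.47606806278878 194.34942734126935 [[ 0.67680204 -0.73612897  0.00728935]
 [-0.36623703 -0.34527732 -0.86409144]
 [ 0.63859959  0.58214921 -0.50328208]] [-346.4133592   211.68885962  814.28273816] {'cx', 't', 'R', 'fovy', 'cy', 'img'}
```

View pics/scene0.png

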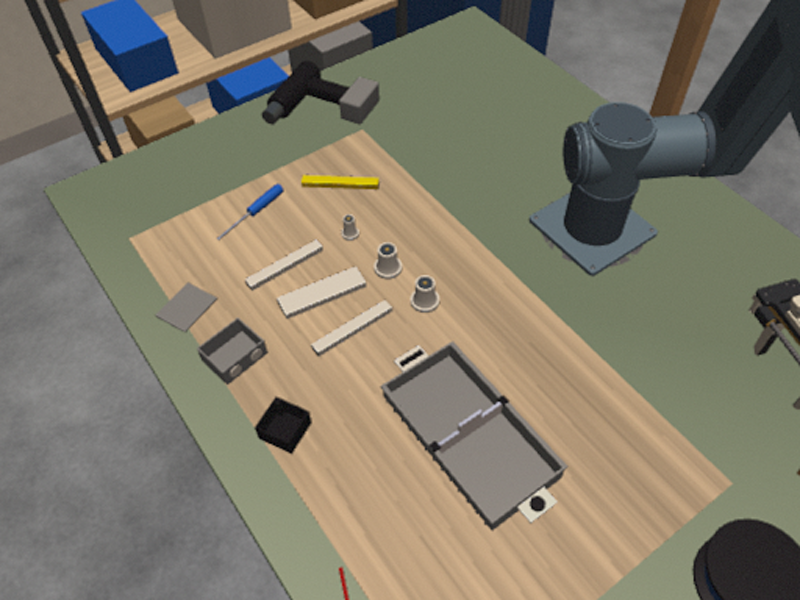

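View pics/side0.png

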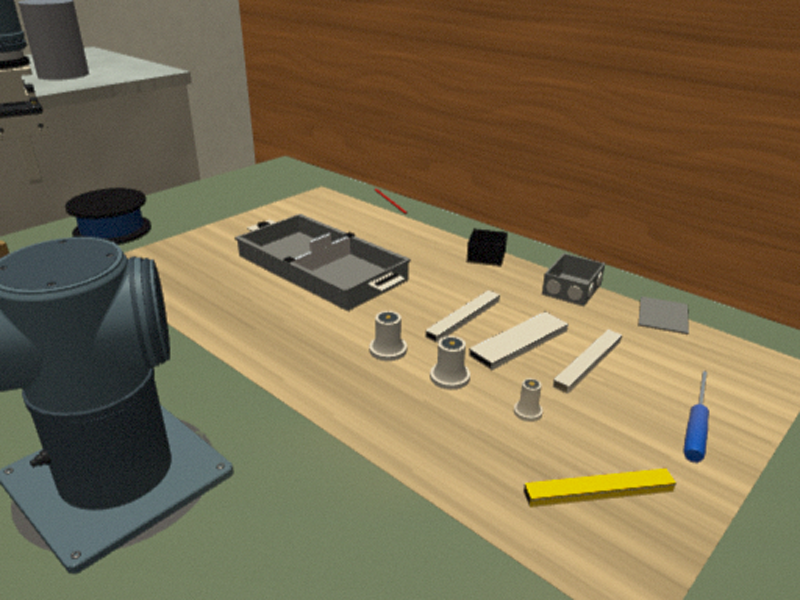

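The scene view shows:
- **Tote:** bar tag at (411,358), disc tag at (538,504), divider tab at (470,418).
- **Trunking:** white lengths at (285,264), (322,291) and (352,327). The middle one is wider, so the outer two are the narrow ones. The yellow one at (340,181) stays.
- **Lampholders:** at (425,292), (388,260) and (349,226). The last is clearly smaller and stays.

Next I'll work out rough positions and make one enlarged crop to confirm.

```bash
cat > h.py <<'E'
import numpy as np,cv2,pickle
from scipy.spatial.transform import Rotation as Ro
def cam(c,obs=None):
    f=192/np.tan(np.radians(c["fovy"])/2)
    if "mount" in c:
        T=np.eye(4);T[:3,:3]=Ro.from_rotvec(obs["ee_rot"]).as_matrix();T[:3,3]=obs["eef_pos"]
        W=np.linalg.inv(T@np.array(c["mount"]));R,t=W[:3,:3],W[:3,3]
    else: R,t=np.array(c["R"]),np.array(c["t"])
    return f,c["cx"],c["cy"],R,t
def w(c,uv,z,obs=None):
    f,cx,cy,R,t=cam(c,obs);uv=np.atleast_2d(uv).astype(float)
    d=np.c_[(uv[:,0]-cx)/f,(uv[:,1]-cy)/f,np.ones(len(uv))]@R; o=-R.T@t
    return (o+d*((z-o[2])/d[:,2])[:,None])[:,:2]
def px(c,X,obs=None):
    f,cx,cy,R,t=cam(c,obs);p=np.atleast_2d(X)@R.T+t
    return np.c_[f*p[:,0]/p[:,2]+cx,f*p[:,1]/p[:,2]+cy]
def v(p,s=.64): return (np.array(p,float)+.5)*s-.5
E
python3 - <<'E'
from h import *
c=pickle.load(open("scene.pkl","rb"))
def show(n,p,z): print(n,w(c,v(p),z).round(0).tolist())
show("bar",[[411,358]],40);show("disc",[[538,504]],40);show("tab",[[470,418]],67)
show("tote rim corners",[[383,387],[454,345],[564,467],[492,526]],45)
show("t1 ends",[[248,282],[321,245]],16);show("t2 ends",[[313,348],[390,306]],16);show("wide",[[280,304],[364,278]],16)
show("lamps neck top",[[388,247],[425,281]],62);show("small",[[349,216]],50)
i=c["img"][90:260,130:380,::-1];cv2.imwrite("pics/crop.png",cv2.resize(i,(800,544),interpolation=cv2.INTER_CUBIC))
E
```

```text
bar [[545.0, 60.0]]
disc [[543.0, 415.0]]
tab [[545.0, 235.0]]
tote rim corners [[625.0, 83.0], [463.0, 87.0], [466.0, 394.0], [630.0, 400.0]]
t1 ends [[699.0, -304.0], [523.0, -302.0]]
t2 ends [[676.0, -84.0], [497.0, -79.0]]
wide [[674.0, -215.0], [499.0, -170.0]]
lamps neck top [[431.0, -177.0], [423.0, -59.0]]
small [[442.0, -309.0]]
```

View pics/crop.png

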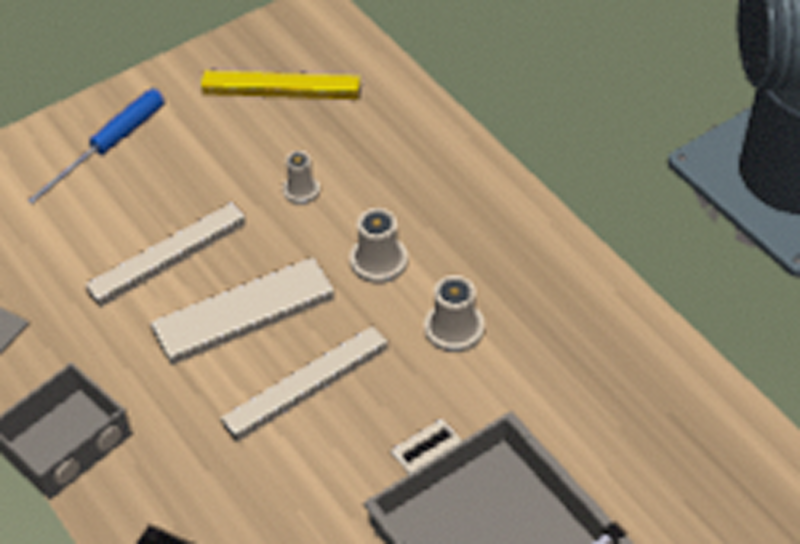

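The crop confirms it. The narrow trunks are at (165,253) and (305,383), with the wide one at (243,308). The large lampholders are at (378,245) and (455,312), and the small one is at (300,178). I'm moving over the tote first.

Request:
servo_tool(deltas=[[1,[-16,44.7,0],[0,0,0]],[1,[-16,44.7,0],[0,0,0]],[1,[-16,44.7,0],[0,0,0]],[1,[-16,44.7,0],[0,0,0]],[1,[-16,44.7,0],[0,0,0]],[1,[-16,44.7,0],[0,0,0]],[1,[-16,44.7,0],[0,0,0]],[1,[-16,44.7,0],[0,0,0]],[1,[-16,44.7,0],[0,0,0]],[1,[-16,44.7,0],[0,0,0]]])

```text
clock: 1.1
eef_pos: [546.2, 232.5, 235.2]
ee_rot: [-2.539, -1.849, 0.001]
contact_force: [0.4, 1.5, 0.0]
finger_gap: 93.0
```

Request:
servo_tool(deltas=[[1,[0,0,0],[0,0,-6]],[1,[0,0,0],[0,0,-6]],[1,[0,0,0],[0,0,-5.8]],[1,[0,0,0],[0,0,0]],[1,[0,0,0],[0,0,0]]])

```text
clock: 1.6
eef_pos: [544.8, 234.1, 235.3]
ee_rot: [-2.225, -2.217, 0.001]
contact_force: [0.2, -0.2, 0.2]
finger_gap: 93.3
```

```bash
cat >> h.py <<'E'
def plan(obs,X,ang):
    "tool-frame shift to world X, and turn to jaw angle ang (deg)"
    M=Ro.from_rotvec(obs["ee_rot"]).as_matrix();a=np.degrees(np.arctan2(M[1,0],M[0,0]))
    d=(a-ang+90)%180-90
    print("jaw",a.round(1),"tilt",M[:,2].round(3),"pos",obs["eef_pos"].round(1),"shift",(M.T@(np.array(X)-obs["eef_pos"])).round(1),"rz",round(d,1),"gap",round(obs["finger_gap"],1),"F",obs["contact_force"].round(1),"t",round(obs["clock"],1))
def look(name,n="wrist",view=True):
    from station import robot
    o=robot.get_obs();c=robot.capture(n);pickle.dump((c,o),open(name+".pkl","wb"))
    cv2.imwrite(f"pics/{name}.png",cv2.resize(c["img"][:,:,::-1],(800,600),interpolation=cv2.INTER_CUBIC))
    return c,o
E
python3 - <<'E'
from h import *
c,o=look("w1");plan(o,[545,235,67],90);print(c["mount"])
E
```

```text
jaw 89.8 tilt [-0.001 -0.    -1.   ] pos [544.8 234.1 235.3] shift [  1.    0.3 168.3] rz -0.2 gap 93.3 F [ 0.2 -0.2  0.2] t 1.6
[[ 9.99999605e-01  6.92285946e-04  5.58068618e-04  2.54213038e-01]
 [-8.19502876e-04  9.61093356e-01  2.76222535e-01 -7.62889903e+01]
 [-3.45131062e-04 -2.76222883e-01  9.61093544e-01 -1.48221157e+02]
 [ 0.00000000e+00  0.00000000e+00  0.00000000e+00  1.00000000e+00]]
```

View pics/w1.png

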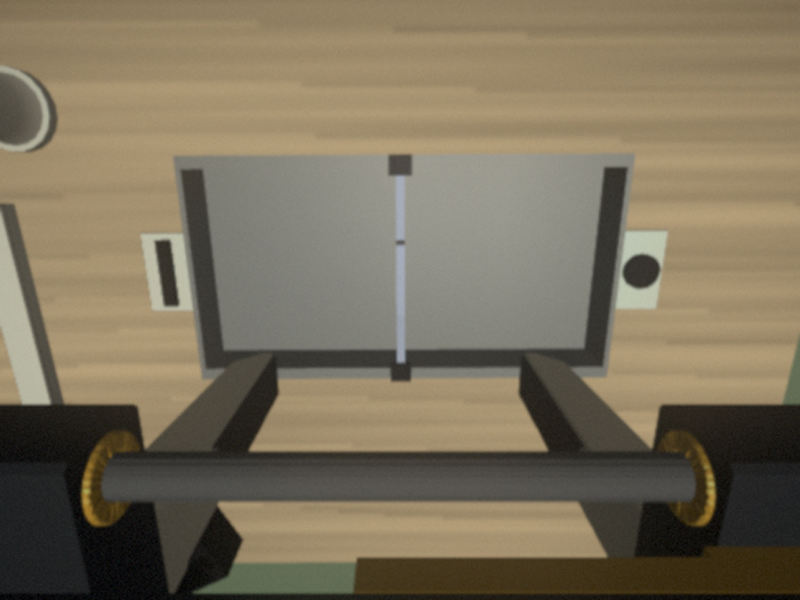

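The wrist view shows the tote square on: rim corners at (175,156), (633,154), (607,378) and (203,379), the bar at (167,272), the disc at (641,271), and the divider line at about x=400.

```bash
python3 - <<'E'
from h import *
c,o=pickle.load(open("w1.pkl","rb"))
W=lambda p,z:w(c,v(p),z,o).round(1).tolist()
q=W([[175,156],[633,154],[607,378],[203,379]],45);print(q,np.mean(q,0))
print("tags",W([[641,271],[167,272]],39));print("div top ends",W([[400,176],[401,362]],45), "tab mid",W([[400,270]],67))
E
```

```text
[[460.9, 81.5], [460.6, 395.8], [628.1, 397.9], [628.0, 81.2]] [544.4 239.1]
tags [[543.8, 415.8], [543.5, 61.8]]
div top ends [[474.7, 235.9], [614.1, 236.5]] tab mid [[536.5, 235.7]]
```

Request:
servo_tool(deltas=[[1,[0.4,0,32],[0,0,0]],[1,[0.4,0,32],[0,0,0]],[1,[0.4,0,32],[0,0,0]],[1,[0.4,0,32],[0,0,0]],[0,[0.4,0,22],[0,0,-0.2]],[-0.4,[0,0,15],[0,0,0]],[-1,[0,0,0],[0,0,0]],[-1,[0,0,0],[0,0,0]],[-1,[0,0,0],[0,0,0]],[-1,[0,0,0],[0,0,0]]], grip_force=15)

```text
clock: 2.65
eef_pos: [545.9, 236.3, 72.0]
ee_rot: [2.218, 2.223, 0.003]
contact_force: [0.1, -0.4, 1.1]
finger_gap: 49.9
```

Request:
servo_tool(deltas=[[-1,[0,0,0],[0,0,0]],[-1,[0,0,0],[0,0,0]],[-1,[0,0,0],[0,0,0]],[-1,[0,0,0],[0,0,0]],[-1,[0,0,0],[0,0,0]]])

```text
clock: 3.15
eef_pos: [545.1, 236.1, 70.6]
ee_rot: [-2.219, -2.224, 0.0]
contact_force: [-0.9, 0.5, 0.0]
finger_gap: 9.4
```

Request:
servo_tool(deltas=[[-1,[0,0,0],[0,0,0]],[-1,[0,0,0],[0,0,0]],[-1,[4,0,0],[0,0,0]],[-1,[8,0,0],[0,0,0]],[-1,[10,0,0],[0,0,0]],[-1,[10,0,0],[0,0,0]],[-1,[10,0,0],[0,0,0]],[-1,[6,0,0],[0,0,0]],[-1,[3,0,0],[0,0,0]],[-1,[0,0,0],[0,0,0]]])

```text
clock: 4.15
eef_pos: [545.0, 288.4, 70.6]
ee_rot: [-2.218, -2.224, -0.002]
contact_force: [1.0, 3.3, -1.4]
finger_gap: 6.2
```

Request:
servo_tool(deltas=[[-1,[0,0,0],[0,0,0]],[-1,[0,0,0],[0,0,0]]])

```text
clock: 4.35
eef_pos: [545.0, 287.7, 70.6]
ee_rot: [-2.219, -2.223, -0.002]
contact_force: [0.8, 2.7, -0.9]
finger_gap: 5.7
```

Request:
servo_tool(deltas=[[-0.7,[0,0,0],[0,0,0]],[-0.6,[0,0,0],[0,0,0]],[-0.6,[0,0,0],[0,0,0]],[-0.6,[0,0,-10],[0,0,0]],[0,[0,0,-30],[0,0,0]],[1,[0,0,-40],[0,0,0]],[1,[0,0,-40],[0,0,0]],[1,[-25,2,-30],[0,0,0]],[1,[-40,4,0],[0,0,0]],[1,[-40,4,0],[0,0,0]]])

```text
clock: 5.35
eef_pos: [555.8, 181.5, 223.2]
ee_rot: [2.215, 2.224, 0.005]
contact_force: [0.1, -0.1, -0.0]
finger_gap: 62.0
```

Request:
servo_tool(deltas=[[1,[-40,2,0],[0,0,0]],[1,[-40,2,0],[0,0,0]],[1,[-40,2,0],[0,0,0]],[1,[-40,2,0],[0,0,0]],[1,[-40,2,0],[0,0,0]],[1,[-40,2,0],[0,0,0]],[1,[-24,2,0],[0,0,0]],[1,[0,0,0],[0,0,0]],[1,[0,0,0],[0,0,0]]])

```text
clock: 6.25
eef_pos: [569.6, -82.0, 221.1]
ee_rot: [-2.22, -2.222, -0.001]
contact_force: [-1.3, 0.7, 1.4]
finger_gap: 92.9
```

```bash
python3 - <<'E'
from h import *
c,o=look("w2");plan(o,[586,-81,19],90)
E
```

```text
jaw 90.0 tilt [ 0.  0. -1.] pos [569.6 -82.  221.1] shift [  0.9  16.3 202.1] rz 0.0 gap 92.9 F [-1.3  0.7  1.4] t 6.2
```

View pics/w2.png

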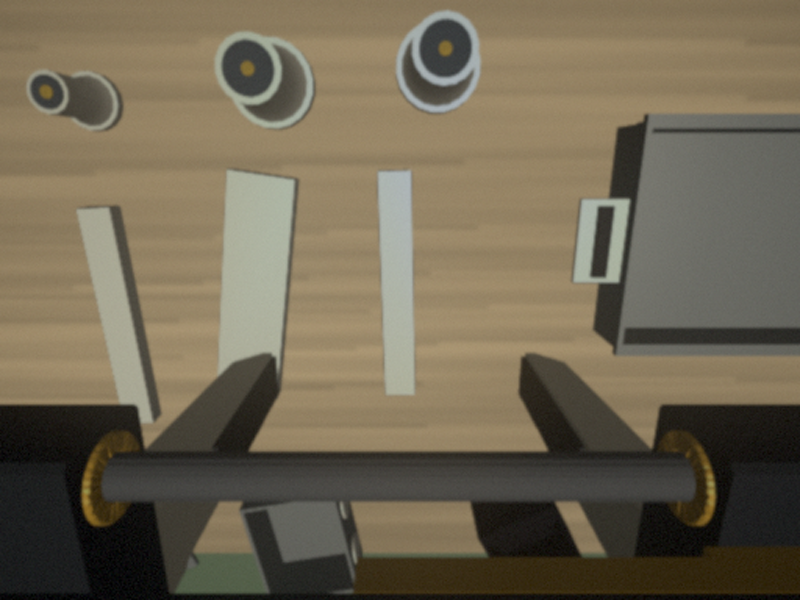

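This view shows the near narrow trunk with top corners (378,171), (411,171), (415,395) and (386,395). The far one has its top between (93,208) and (139,421). The large lampholder tops are at (446,48) and (247,68).

```bash
python3 - <<'E'
from h import *
c,o=pickle.load(open("w2.pkl","rb"))
W=lambda p,z:w(c,v(p),z,o)
def t(n,e):
    e=W(e,16);d=e[1]-e[0];print(n,e.round(1).tolist(),"mid",e.mean(0).round(1),"len",np.hypot(*d).round(1),"ang",np.degrees(np.arctan2(d[1],d[0])).round(1))
t("near",[[394.5,171],[400.5,395]]);t("far",[[93,208],[137,421]]);t("wide",[[262,174],[250,385]])
print("lamps",W([[446,48],[247,68]],62).round(1).tolist(),"small",W([[46,92]],50).round(1))
E
```

```text
near [[496.4, -84.3], [674.9, -79.4]] mid [585.7 -81.9] len 178.6 ang 1.6
far [[523.0, -306.6], [699.3, -300.9]] mid [ 611.2 -303.8] len 176.3 ang 1.9
wide [[498.6, -180.1], [666.0, -203.1]] mid [ 582.3 -191.6] len 168.9 ang -7.8
lamps [[426.3, -53.7], [437.2, -171.5]] small [[ 448.9 -301.7]]
```

Request:
servo_tool(deltas=[[0.3,[0,4,36],[0,0,-1.6]],[0.3,[0,4,36],[0,0,0]],[0.3,[0,4,36],[0,0,0]],[0.3,[0,4,36],[0,0,0]],[0.3,[0,0,30],[0,0,0]],[0.3,[0,0,18],[0,0,0]],[0.2,[0,0,10],[0,0,0]],[0,[0,0,0],[0,0,0]],[-0.5,[0,0,0],[0,0,0]],[-1,[0,0,0],[0,0,0]]], grip_force=20)

```text
clock: 7.3
eef_pos: [586.4, -81.0, 19.5]
ee_rot: [2.186, 2.255, 0.001]
contact_force: [0.3, 0.8, -0.2]
finger_gap: 36.7
```

Request:
servo_tool(deltas=[[-1,[0,0,0],[0,0,0]],[-1,[0,0,0],[0,0,0]],[-1,[0,0,0],[0,0,0]],[-1,[0,0,0],[0,0,0]],[-1,[0,0,0],[0,0,0]]])

```text
clock: 7.8
eef_pos: [586.2, -81.4, 19.2]
ee_rot: [2.187, 2.254, 0.001]
contact_force: [0.6, 2.2, 4.3]
finger_gap: 24.8
```

Request:
servo_tool(deltas=[[-1,[0,0,-10],[0,0,0]],[-1,[0,0,-30],[0,0,0]],[-1,[0,0,-30],[0,0,0]],[-1,[0,0,-30],[0,0,0]],[-1,[0,0,-20],[0,0,8]],[-1,[0,0,0],[0,0,8]],[-1,[0,0,0],[0,0,8]],[-1,[0,0,0],[0,0,8]],[-1,[0,0,0],[0,0,8]],[-1,[0,0,0],[0,0,8]]])

```text
clock: 8.8
eef_pos: [585.5, -81.6, 138.8]
ee_rot: [-2.919, -1.162, 0.001]
contact_force: [0.0, -0.5, -1.4]
finger_gap: 24.8
```

Request:
servo_tool(deltas=[[-1,[0,0,0],[0,0,8]],[-1,[0,0,0],[0,0,8]],[-1,[0,0,0],[0,0,8]],[-1,[0,0,0],[0,0,8]],[-1,[0,0,0],[0,0,8]],[-1,[0,0,0],[0,0,3.4]],[-1,[0,0,0],[0,0,0]]])

```text
clock: 9.5
eef_pos: [585.6, -81.6, 138.8]
ee_rot: [3.141, 0.008, -0.001]
contact_force: [-0.1, 0.0, -0.8]
finger_gap: 24.4
```

Request:
servo_tool(deltas=[[-1,[0,-15,0],[0,0,0]],[-1,[-1,-30,0],[0,0,0]],[-1,[-1,-30,0],[0,0,0]],[-1,[-1,-35,0],[0,0,0]],[-1,[-1,-35,0],[0,0,0]],[-1,[-1,-35,0],[0,0,0]],[-1,[-1,-35,0],[0,0,0]],[-1,[-2,-30,0],[0,0,0]],[-1,[-2,-20,0],[0,0,0]],[-1,[0,0,0],[0,0,0]]])

```text
clock: 10.5
eef_pos: [573.0, 187.0, 138.6]
ee_rot: [-3.141, -0.017, 0.001]
contact_force: [0.9, 0.5, -1.0]
finger_gap: 24.7
```

```bash
python3 - <<'E'
from h import *
c,o=look("w3");plan(o,[576,184,26],0)
E
```

```text
jaw 0.6 tilt [-0.001  0.001 -1.   ] pos [573.  187.  138.6] shift [  3.    3.1 112.6] rz 0.6 gap 24.7 F [ 0.9  0.5 -1. ] t 10.5
```

View pics/w3.png

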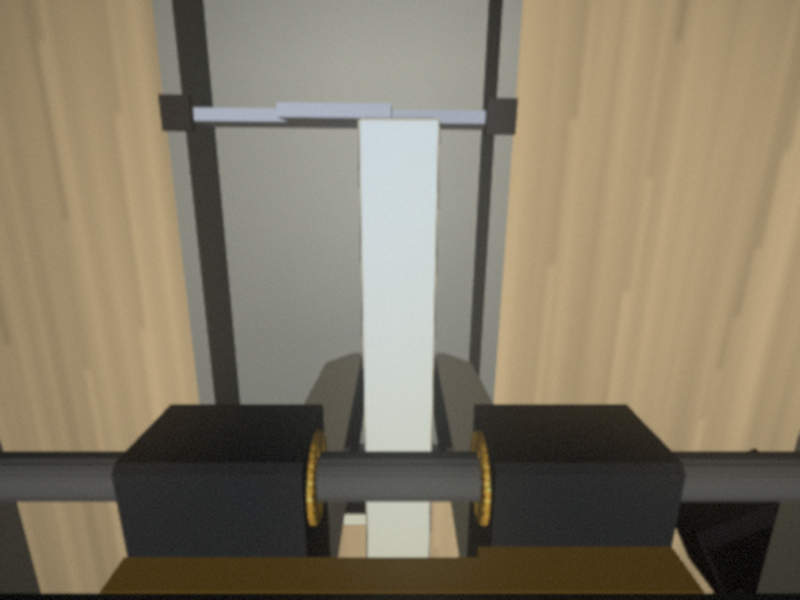

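The trunk is held straight: its far end is at (398,120), and the divider's low edge runs from (193,115) to (485,117). I'll check both positions before lowering.

```bash
python3 - <<'E'
from h import *
c,o=pickle.load(open("w3.pkl","rb"))
W=lambda p,z:w(c,v(p),z,o).round(1).tolist()
print("end",W([[360,120],[438,122]],135.6),"mid",W([[363,400],[435,400]],135.6),"div",W([[193,115],[485,117]],45))
from station import robot
plan(robot.get_obs(),[576,184,26],0)
E
```

```text
end [[561.1, 277.5], [584.6, 277.2]] mid [[561.2, 184.3], [586.8, 184.7]] div [[474.0, 286.9], [614.1, 287.6]]
jaw 0.6 tilt [-0. -0. -1.] pos [573.4 185.3 138.6] shift [  2.6   1.3 112.6] rz 0.6 gap 24.9 F [ 0.6 -0.7 -0.6] t 10.6
```

Request:
servo_tool(deltas=[[-1,[2,2,10],[0,0,0.4]],[-1,[0,0,25],[0,0,0]],[-1,[0,0,25],[0,0,0]],[-1,[0,0,20],[0,0,0]],[-1,[0,0,15],[0,0,0]],[-1,[0,0,10],[0,0,0]],[-1,[0,0,5],[0,0,0]],[-1,[0,0,2],[0,0,0]],[-1,[0,0,0],[0,0,0]],[-1,[0,0,0],[0,0,0]]])

```text
clock: 11.55
eef_pos: [576.9, 181.5, 27.4]
ee_rot: [-3.141, 0.002, -0.002]
contact_force: [-0.1, 1.0, 0.4]
finger_gap: 24.8
```

Request:
servo_tool(deltas=[[-1,[0,0,1.3],[0,0,0]],[-1,[0,0,0],[0,0,0]],[-0.4,[0,0,0],[0,0,0]],[-0.25,[0,0,0],[0,0,0]],[-0.25,[0,0,0],[0,0,0]],[-0.25,[0,0,-10],[0,0,0]],[-0.25,[0,0,-25],[0,0,0]],[-0.25,[0,0,-35],[0,0,0]],[0,[0,0,-45],[0,0,0]],[0.3,[0,0,-30],[0,0,0]]])

```text
clock: 12.55
eef_pos: [577.2, 181.6, 174.3]
ee_rot: [-3.141, 0.002, -0.006]
contact_force: [0.5, 0.5, -0.3]
finger_gap: 46.2
```

```bash
python3 - <<'E'
from h import *
c,o=look("w4");plan(o,[611,-304,19],91.9)
W=lambda p,z:w(c,v(p),z,o).round(1).tolist()
E
```

```text
jaw -0.1 tilt [ 0.004  0.    -1.   ] pos [577.2 181.6 174.3] shift [ 33.7 485.7 155.2] rz 88.0 gap 46.2 F [ 0.5  0.5 -0.3] t 12.6
```

View pics/w4.png

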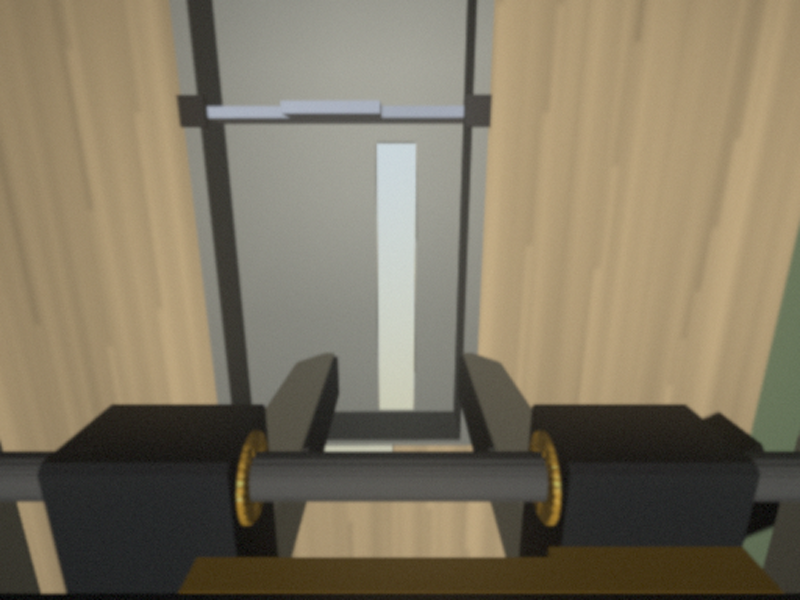

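The first trunk lies flat in the bay, spanning (396,143) to (396,410), clear of the divider and the end wall. Now the far narrow trunk.

Request:
servo_tool(deltas=[[0.3,[0,20,-5],[0,0,0]],[0.3,[2,40,-5],[0,0,0]],[0.3,[3,40,-5],[0,0,0]],[0.3,[3,40,-5],[0,0,0]],[0.3,[3,40,-5],[0,0,0]],[0.3,[3,40,0],[0,0,0]],[0.3,[3,40,0],[0,0,0]],[0.3,[3,40,0],[0,0,0]],[0.3,[3,40,0],[0,0,0]],[0.3,[3,40,0],[0,0,0]]])

```text
clock: 13.6
eef_pos: [601.7, -200.2, 196.0]
ee_rot: [3.141, -0.002, 0.001]
contact_force: [0.5, 0.3, 0.6]
finger_gap: 60.4
```

Request:
servo_tool(deltas=[[0.3,[0,40,0],[0,0,0]],[0.3,[0,40,0],[0,0,0]],[0.3,[0,26,0],[0,0,0]],[0.3,[0,0,0],[0,0,-8]],[0.3,[0,0,0],[0,0,-8]],[0.3,[0,0,0],[0,0,-8]],[0.3,[0,0,0],[0,0,-8]],[0.3,[0,0,0],[0,0,-8]],[0.3,[0,0,0],[0,0,-8]],[0.3,[0,0,0],[0,0,-8]]])

```text
clock: 14.6
eef_pos: [601.6, -304.5, 195.8]
ee_rot: [2.77, 1.481, 0.0]
contact_force: [0.2, -0.9, 0.2]
finger_gap: 60.5
```

Request:
servo_tool(deltas=[[0.3,[0,0,0],[0,0,-8]],[0.3,[0,0,0],[0,0,-8]],[0.3,[0,0,0],[0,0,-8]],[0.3,[0,0,0],[0,0,-8]],[0.3,[0,0,0],[0,0,-4]],[0.3,[0,0,0],[0,0,0]],[0.3,[0,0,0],[0,0,0]]])

```text
clock: 15.3
eef_pos: [601.7, -304.5, 195.7]
ee_rot: [2.186, 2.256, 0.0]
contact_force: [-0.6, -0.4, -0.2]
finger_gap: 60.4
```

```bash
python3 - <<'E'
from h import *
c,o=look("w5");plan(o,[611,-304,19],91.9)
E
```

```text
jaw 91.8 tilt [ 0. -0. -1.] pos [ 601.7 -304.5  195.7] shift [  0.2   9.3 176.7] rz -0.1 gap 60.4 F [-0.6 -0.4 -0.2] t 15.3
```

View pics/w5.png

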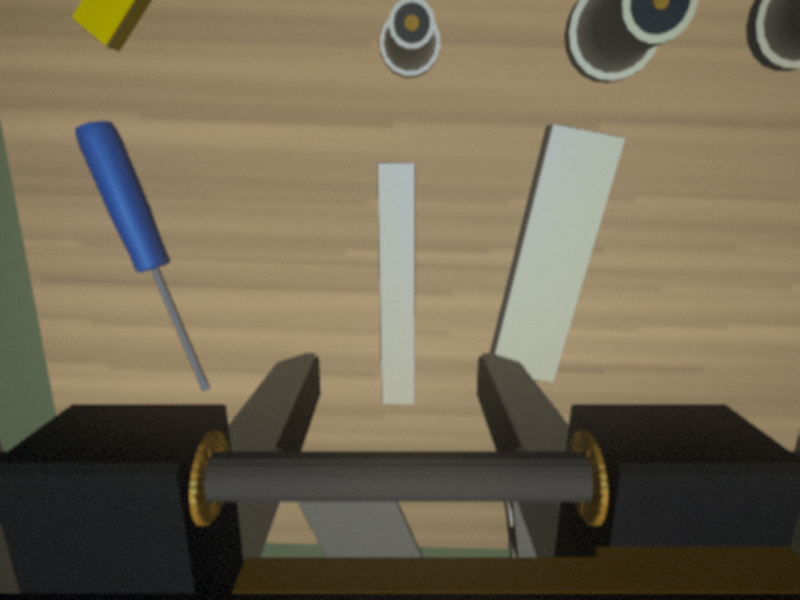

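The target is centred between the jaws, from (396,163) to (398,404), and the wide trunk and screwdriver are clear of the fingers. I'm descending.

Request:
servo_tool(deltas=[[0.2,[0,4,35],[0,0,0]],[0.2,[0,4,36],[0,0,0]],[0.2,[0,2,36],[0,0,0]],[0.2,[0,0,30],[0,0,0]],[0.2,[0,0,24],[0,0,0]],[0.2,[0,0,11],[0,0,0]],[0.2,[0,0,4.5],[0,0,0]],[0,[0,0,0],[0,0,0]],[-0.5,[0,0,0],[0,0,0]],[-1,[0,0,0],[0,0,0]]], grip_force=20)

```text
clock: 16.35
eef_pos: [612.6, -304.8, 20.5]
ee_rot: [2.182, 2.257, 0.001]
contact_force: [-0.4, -0.1, 0.4]
finger_gap: 36.1
```

Request:
servo_tool(deltas=[[-1,[0,0,0],[0,0,0]],[-1,[0,0,0],[0,0,0]],[-1,[0,0,0],[0,0,0]],[-1,[0,0,0],[0,0,0]],[-1,[0,0,0],[0,0,0]]])

```text
clock: 16.85
eef_pos: [612.2, -304.6, 19.9]
ee_rot: [2.183, 2.258, 0.0]
contact_force: [-0.4, 0.6, 5.4]
finger_gap: 24.8
```

Request:
servo_tool(deltas=[[-1,[0,0,-10],[0,0,0]],[-1,[0,0,-30],[0,0,0]],[-1,[0,0,-30],[0,0,0]],[-1,[0,0,-30],[0,0,0]],[-1,[0,0,-25],[0,0,8]],[-1,[0,0,0],[0,0,8]],[-1,[0,0,0],[0,0,8]],[-1,[0,0,0],[0,0,8]],[-1,[0,0,0],[0,0,8]],[-1,[0,0,0],[0,0,8]]])

```text
clock: 17.85
eef_pos: [611.5, -304.1, 144.0]
ee_rot: [-2.916, -1.167, 0.0]
contact_force: [-0.7, 0.3, 0.7]
finger_gap: 25.2
```

Request:
servo_tool(deltas=[[-1,[0,0,0],[0,0,8]],[-1,[0,0,0],[0,0,8]],[-1,[0,0,0],[0,0,8]],[-1,[0,0,0],[0,0,8]],[-1,[0,0,0],[0,0,8]],[-1,[0,0,0],[0,0,4]],[-1,[0,0,0],[0,0,0]]])

```text
clock: 18.55
eef_pos: [611.5, -304.1, 144.0]
ee_rot: [-3.141, 0.003, 0.001]
contact_force: [-0.6, 0.7, -0.7]
finger_gap: 24.8
```

Request:
servo_tool(deltas=[[-1,[-4,-20,0],[0,0,0]],[-1,[-8,-36,0],[0,0,0]],[-1,[-8,-36,0],[0,0,0]],[-1,[-8,-36,0],[0,0,0]],[-1,[-8,-36,0],[0,0,0]],[-1,[-8,-36,0],[0,0,0]],[-1,[-8,-36,0],[0,0,0]],[-1,[-8,-36,0],[0,0,0]],[-1,[-8,-36,0],[0,0,0]],[-1,[-8,-36,0],[0,0,0]]])

```text
clock: 19.55
eef_pos: [535.6, 41.3, 144.2]
ee_rot: [3.142, 0.002, 0.0]
contact_force: [0.6, -0.3, -0.2]
finger_gap: 24.7
```

Request:
servo_tool(deltas=[[-1,[-8,-36,0],[0,0,0]],[-1,[-8,-36,0],[0,0,0]],[-1,[-8,-36,0],[0,0,0]],[-1,[0,-22,0],[0,0,0]],[-1,[0,-10,0],[0,0,0]],[-1,[0,0,0],[0,0,0]],[-1,[0,0,0],[0,0,0]]])

```text
clock: 20.25
eef_pos: [512.4, 179.2, 143.9]
ee_rot: [3.141, -0.001, -0.0]
contact_force: [0.2, -1.3, -0.7]
finger_gap: 25.1
```

```bash
python3 - <<'E'
from h import *
c,o=look("w6");plan(o,[512,183,26],0)
E
```

```text
jaw -0.0 tilt [-0.    -0.001 -1.   ] pos [512.4 179.2 143.9] shift [ -0.4  -3.9 117.9] rz -0.0 gap 25.1 F [ 0.2 -1.3 -0.7] t 20.2
```

View pics/w6.png

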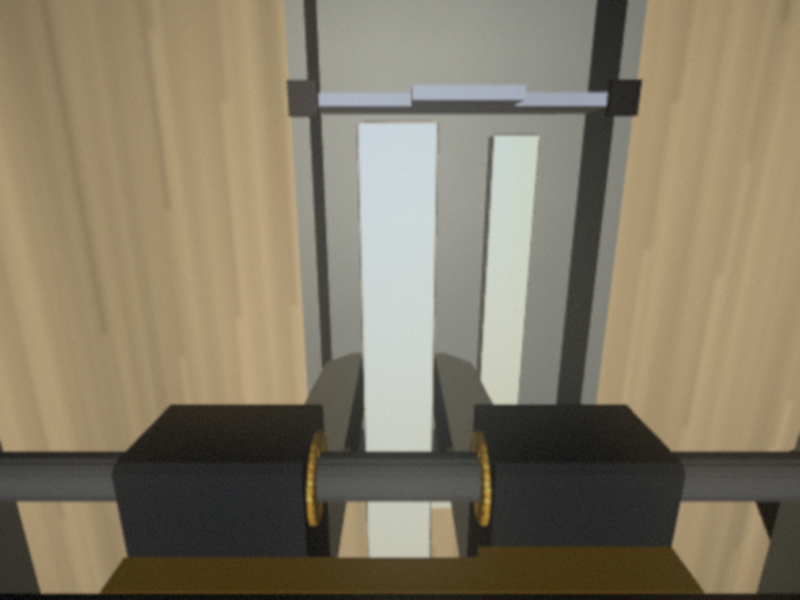

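The second trunk's end is at (398,123), and the first lies at (515,135). There's clearance all round, so I'm lowering it.

Request:
servo_tool(deltas=[[-1,[0,-3.5,10],[0,0,0]],[-1,[0,0,25],[0,0,0]],[-1,[0,0,25],[0,0,0]],[-1,[0,0,25],[0,0,0]],[-1,[0,0,15],[0,0,0]],[-1,[0,0,10],[0,0,0]],[-1,[0,0,5],[0,0,0]],[-1,[0,0,2],[0,0,0]],[-1,[0,0,0],[0,0,0]],[-1,[0,0,0],[0,0,0]]])

```text
clock: 21.3
eef_pos: [512.9, 183.5, 27.6]
ee_rot: [-3.141, 0.002, -0.002]
contact_force: [0.4, -0.9, -0.6]
finger_gap: 24.8
```

Request:
servo_tool(deltas=[[-1,[0,0,1],[0,0,0]],[-1,[0,0,0],[0,0,0]],[-0.4,[0,0,0],[0,0,0]],[-0.25,[0,0,0],[0,0,0]],[-0.25,[0,0,0],[0,0,0]],[-0.25,[0,0,-10],[0,0,0]],[-0.25,[0,0,-25],[0,0,0]],[-0.25,[0,0,-35],[0,0,0]],[0,[0,0,-45],[0,0,0]],[0.5,[0,0,-30],[0,0,0]]])

```text
clock: 22.3
eef_pos: [513.1, 183.6, 174.6]
ee_rot: [-3.141, 0.002, -0.006]
contact_force: [0.9, 0.7, -0.3]
finger_gap: 46.6
```

Request:
servo_tool(deltas=[[0.5,[-5,20,-5],[0,0,0]],[0.5,[-12,36,-5],[0,0,0]],[0.5,[-12,36,-5],[0,0,0]],[0.5,[-12,36,-5],[0,0,0]],[0.5,[-12,36,-5],[0,0,0]],[0.5,[-12,36,0],[0,0,0]],[0.5,[-12,28,0],[0,0,0]],[0.5,[-10,10,0],[0,0,0]],[0.5,[0,0,0],[0,0,-8]],[0.5,[0,0,0],[0,0,-8]]])

```text
clock: 23.3
eef_pos: [424.7, -55.1, 196.7]
ee_rot: [3.11, 0.441, 0.001]
contact_force: [-0.7, 0.1, -0.8]
finger_gap: 69.7
```

Request:
servo_tool(deltas=[[0.5,[0,0,0],[0,0,-8]],[0.5,[0,0,0],[0,0,-8]],[0.5,[0,0,0],[0,0,-8]],[0.5,[0,0,0],[0,0,-8]],[0.5,[0,0,0],[0,0,-8]],[0.5,[0,0,0],[0,0,-8]],[0.5,[0,0,0],[0,0,-8]],[0.5,[0,0,0],[0,0,-8]],[0.5,[0,0,0],[0,0,-8]],[0.5,[0,0,0],[0,0,-2]]])

```text
clock: 24.3
eef_pos: [425.0, -54.5, 196.6]
ee_rot: [2.217, 2.225, 0.0]
contact_force: [-0.1, 0.1, 0.4]
finger_gap: 69.7
```

Request:
servo_tool(deltas=[[0.5,[0,0,0],[0,0,0]],[0.5,[0,0,0],[0,0,0]]])

```text
clock: 24.5
eef_pos: [425.0, -54.5, 196.3]
ee_rot: [2.224, 2.218, 0.0]
contact_force: [0.5, -0.1, 0.1]
finger_gap: 69.4
```

```bash
python3 - <<'E'
from h import *
c,o=look("w7");plan(o,[426.3,-53.7,50],90)
print(px(c,[[426.3,-53.7,62],[437.2,-171.5,62]],o)/.64)
E
```

```text
jaw 89.9 tilt [ 0.001 -0.    -1.   ] pos [425.  -54.5 196.3] shift [  0.9   1.2 146.3] rz -0.1 gap 69.4 F [ 0.5 -0.1  0.1] t 24.5
[[398.61013881 296.13175886]
 [211.1244963  313.1400293 ]]
```

View pics/w7.png

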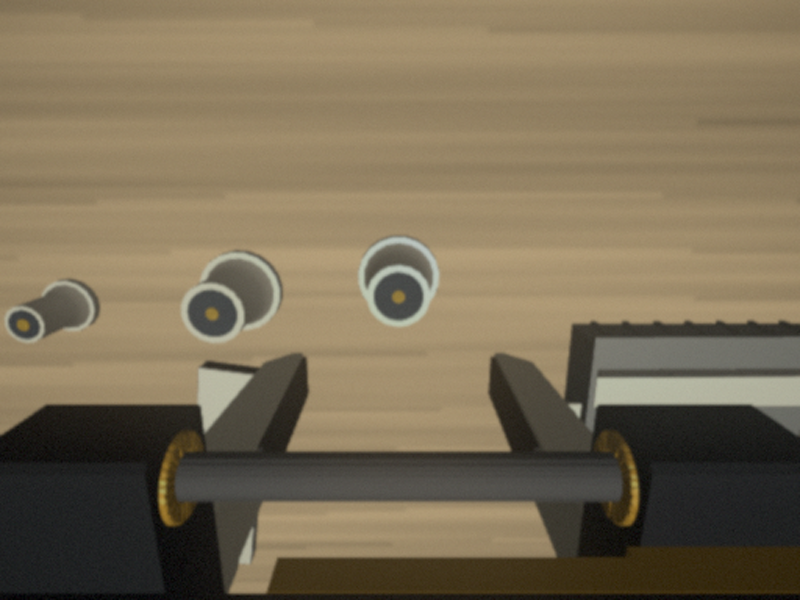

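The predicted pixels match what I see, with the lampholder tops at (398,297) and (211,313). I'm gripping the near one.

Request:
servo_tool(deltas=[[0.5,[0.9,1.2,30],[0,0,0]],[0.5,[0,0,35],[0,0,0]],[0.5,[0,0,35],[0,0,0]],[0.5,[0,0,26],[0,0,0]],[0.5,[0,0,14],[0,0,0]],[0.5,[0,0,6],[0,0,0]],[0.2,[0,0,0],[0,0,0]],[0,[0,0,0],[0,0,0]],[-1,[0,0,0],[0,0,0]],[-1,[0,0,0],[0,0,0]]], grip_force=20)

```text
clock: 25.55
eef_pos: [426.9, -53.9, 50.7]
ee_rot: [2.221, 2.219, 0.001]
contact_force: [0.1, -0.0, 0.4]
finger_gap: 42.5
```

Request:
servo_tool(deltas=[[-1,[0,0,0],[0,0,0]],[-1,[0,0,0],[0,0,0]],[-1,[0,0,0],[0,0,0]],[-1,[0,0,0],[0,0,0]]])

```text
clock: 25.95
eef_pos: [426.8, -53.8, 50.6]
ee_rot: [2.222, 2.219, 0.001]
contact_force: [-0.3, 0.5, 6.3]
finger_gap: 39.8
```

Request:
servo_tool(deltas=[[-1,[0,0,-10],[0,0,0]],[-1,[0,0,-30],[0,0,0]],[-1,[0,0,-35],[0,0,0]],[-1,[0,0,-35],[0,0,0]],[-1,[16,8,0],[0,0,0]],[-1,[32,13,0],[0,0,0]],[-1,[32,13,0],[0,0,0]],[-1,[32,13,0],[0,0,0]],[-1,[32,13,0],[0,0,0]],[-1,[32,13,0],[0,0,0]]])

```text
clock: 26.95
eef_pos: [499.5, 123.7, 160.4]
ee_rot: [2.223, 2.22, -0.0]
contact_force: [0.6, -0.5, -1.0]
finger_gap: 40.2
```

Request:
servo_tool(deltas=[[-1,[32,13,0],[0,0,0]],[-1,[32,13,0],[0,0,0]],[-1,[32,13,0],[0,0,0]],[-1,[32,13,0],[0,0,0]],[-1,[32,12,0],[0,0,0]],[-1,[32,10,0],[0,0,0]],[-1,[20,6,0],[0,0,0]],[-1,[8,0,0],[0,0,0]],[-1,[0,0,0],[0,0,0]],[-1,[0,0,0],[0,0,0]]])

```text
clock: 27.95
eef_pos: [579.1, 341.3, 159.8]
ee_rot: [2.223, 2.22, -0.002]
contact_force: [0.5, -0.0, -0.4]
finger_gap: 39.5
```

```bash
python3 - <<'E'
from h import *
c,o=look("w8");plan(o,[580,342,57],90)
E
```

```text
jaw 89.9 tilt [-0.001 -0.001 -1.   ] pos [579.1 341.3 159.8] shift [  0.8   1.  102.8] rz -0.1 gap 39.5 F [ 0.5 -0.  -0.4] t 27.9
```

View pics/w8.png

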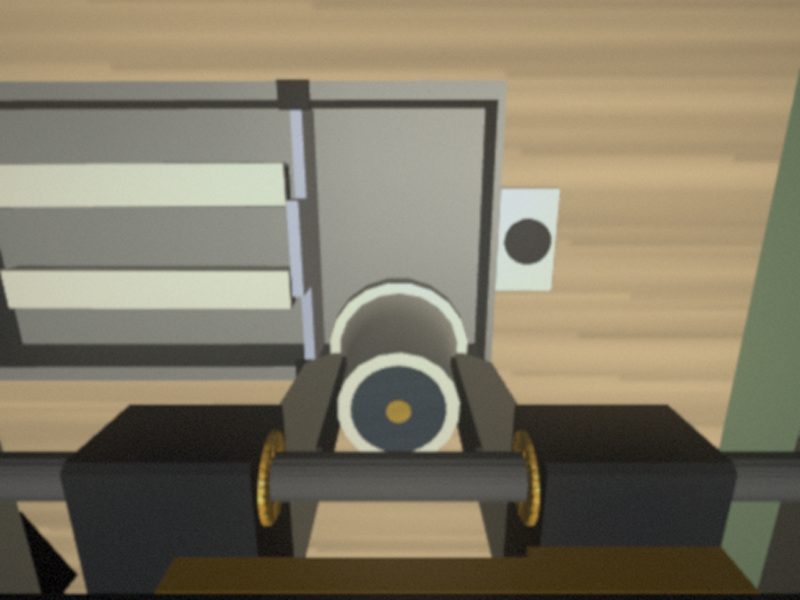

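Both trunks lie flat in the bar bay, with their ends at (285,185) and (290,288) short of the divider. The lampholder is aligned over the disc bay, so I'm lowering it.

Request:
servo_tool(deltas=[[-1,[0.8,0.5,15],[0,0,0]],[-1,[0,0,30],[0,0,0]],[-1,[0,0,25],[0,0,0]],[-1,[0,0,16],[0,0,0]],[-1,[0,0,10],[0,0,0]],[-1,[0,0,4],[0,0,0]],[-1,[0,0,2],[0,0,0]],[-1,[0,0,0],[0,0,0]],[-1,[0,0,0],[0,0,0]]])

```text
clock: 28.9
eef_pos: [580.8, 343.2, 58.9]
ee_rot: [2.222, 2.22, 0.003]
contact_force: [-0.2, -0.1, -1.0]
finger_gap: 39.7
```

Request:
servo_tool(deltas=[[-1,[0,0,1],[0,0,0]],[-1,[0,0,0],[0,0,0]],[-0.1,[0,0,0],[0,0,0]],[0.05,[0,0,0],[0,0,0]],[0.05,[0,0,0],[0,0,0]],[0.05,[0,0,-10],[0,0,0]],[0.05,[0,0,-25],[0,0,0]],[0.1,[0,0,-35],[0,0,0]],[0.5,[0,0,-45],[0,0,0]],[0.5,[0,0,-30],[0,0,0]]])

```text
clock: 29.9
eef_pos: [581.0, 343.4, 206.2]
ee_rot: [2.221, 2.219, 0.006]
contact_force: [0.2, -0.3, -0.4]
finger_gap: 63.0
```

Request:
servo_tool(deltas=[[0.5,[-20,-6,0],[0,0,0]],[0.5,[-40,-11,0],[0,0,0]],[0.5,[-40,-11,0],[0,0,0]],[0.5,[-40,-11,0],[0,0,0]],[0.5,[-40,-11,0],[0,0,0]],[0.5,[-40,-11,0],[0,0,0]],[0.5,[-40,-11,0],[0,0,0]],[0.5,[-40,-11,0],[0,0,0]],[0.5,[-40,-11,0],[0,0,0]],[0.5,[-40,-11,0],[0,0,0]]])

```text
clock: 30.9
eef_pos: [474.2, -38.3, 202.9]
ee_rot: [2.221, 2.219, 0.001]
contact_force: [0.8, 0.2, -0.5]
finger_gap: 69.7
```

Request:
servo_tool(deltas=[[0.5,[-40,-11,0],[0,0,0]],[0.5,[-40,-11,0],[0,0,0]],[0.5,[-35,-11,0],[0,0,0]],[0.5,[-20,-6,0],[0,0,0]],[0.5,[0,0,0],[0,0,0]],[0.5,[0,0,0],[0,0,0]]])

```text
clock: 31.5
eef_pos: [435.6, -171.8, 202.4]
ee_rot: [2.224, 2.218, 0.001]
contact_force: [-1.0, 1.3, 0.3]
finger_gap: 69.4
```

```bash
python3 - <<'E'
from h import *
c,o=look("w9");plan(o,[437.2,-171.5,50.5],90)
print(px(c,[[437.2,-171.5,62]],o)/.64)
E
```

```text
jaw 89.8 tilt [ 0.001  0.    -1.   ] pos [ 435.6 -171.8  202.4] shift [  0.3   1.5 151.9] rz -0.2 gap 69.4 F [-1.   1.3  0.3] t 31.5
[[397.74981158 293.95975307]]
```

View pics/w9.png

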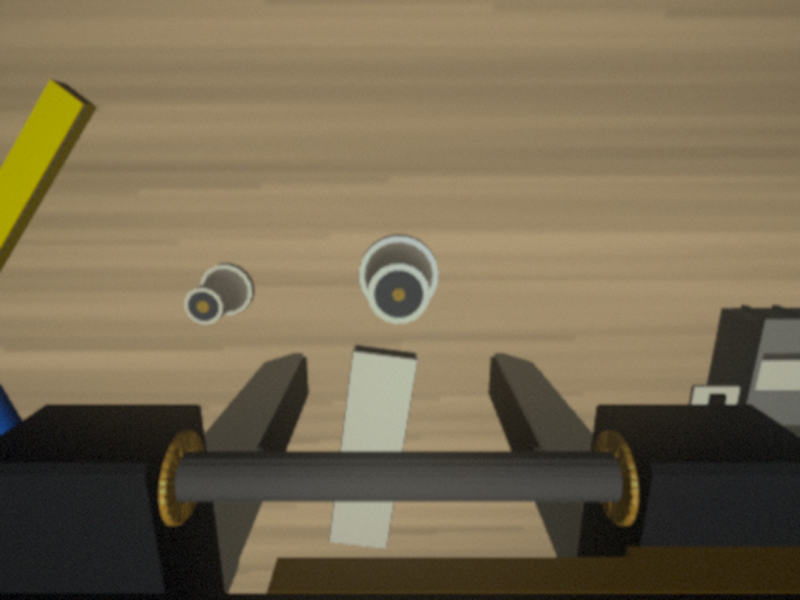

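The second large lampholder is at (399,295), as predicted. The small one at (203,306) and the wide trunk are clear of the fingers.

Request:
servo_tool(deltas=[[0.5,[0.5,1.5,30],[0,0,0]],[0.5,[0,0,35],[0,0,0]],[0.5,[0,0,35],[0,0,0]],[0.5,[0,0,30],[0,0,0]],[0.5,[0,0,16],[0,0,0]],[0.5,[0,0,6],[0,0,0]],[0.2,[0,0,0],[0,0,0]],[0,[0,0,0],[0,0,0]],[-1,[0,0,0],[0,0,0]],[-1,[0,0,0],[0,0,0]]], grip_force=20)

```text
clock: 32.55
eef_pos: [437.7, -171.7, 50.8]
ee_rot: [2.221, 2.219, 0.001]
contact_force: [0.5, -0.1, 0.5]
finger_gap: 42.1
```

Request:
servo_tool(deltas=[[-1,[0,0,0],[0,0,0]],[-1,[0,0,0],[0,0,0]],[-1,[0,0,0],[0,0,0]],[-1,[0,0,0],[0,0,0]]])

```text
clock: 32.95
eef_pos: [437.7, -171.7, 50.7]
ee_rot: [2.222, 2.219, 0.001]
contact_force: [-0.4, 1.7, 6.1]
finger_gap: 39.5
```

Request:
servo_tool(deltas=[[-1,[0,0,-10],[0,0,0]],[-1,[0,0,-30],[0,0,0]],[-1,[0,0,-35],[0,0,0]],[-1,[0,0,-35],[0,0,0]],[-1,[20,4,0],[0,0,0]],[-1,[38,5,0],[0,0,0]],[-1,[38,5,0],[0,0,0]],[-1,[38,5,0],[0,0,0]],[-1,[38,5,0],[0,0,0]],[-1,[38,5,0],[0,0,0]]])

```text
clock: 33.95
eef_pos: [466.0, 40.1, 160.4]
ee_rot: [2.223, 2.22, 0.0]
contact_force: [0.3, -1.0, -0.9]
finger_gap: 39.9
```

Request:
servo_tool(deltas=[[-1,[38,5,0],[0,0,0]],[-1,[38,5,0],[0,0,0]],[-1,[38,5,0],[0,0,0]],[-1,[38,5,0],[0,0,0]],[-1,[38,5,0],[0,0,0]],[-1,[38,5,0],[0,0,0]],[-1,[38,5,0],[0,0,0]],[-1,[25,4,0],[0,0,0]],[-1,[12,2,0],[0,0,0]],[-1,[0,0,0],[0,0,0]]])

```text
clock: 34.95
eef_pos: [507.4, 342.5, 159.7]
ee_rot: [-2.221, -2.222, 0.001]
contact_force: [-0.1, -0.3, -1.2]
finger_gap: 39.6
```

Request:
servo_tool(deltas=[[-1,[0,0,0],[0,0,0]],[-1,[0,0,0],[0,0,0]]])

```text
clock: 35.15
eef_pos: [507.6, 340.1, 159.9]
ee_rot: [2.224, 2.219, -0.001]
contact_force: [0.0, -0.2, -0.9]
finger_gap: 39.6
```

```bash
python3 - <<'E'
from h import *
c,o=look("w10");plan(o,[508,342,57],90)
E
```

```text
jaw 89.9 tilt [-0.001 -0.001 -1.   ] pos [507.6 340.1 159.9] shift [  2.    0.5 102.9] rz -0.1 gap 39.6 F [ 0.  -0.2 -0.9] t 35.1
```

View pics/w10.png

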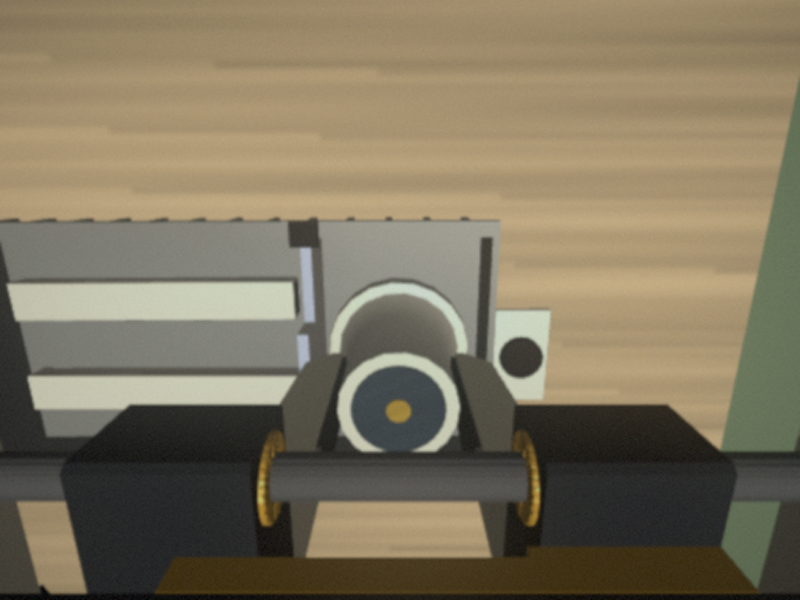

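The lampholder, with its top at (399,411), is over the free half of the disc bay. Lowering it to the same height as the first.

Request:
servo_tool(deltas=[[-1,[2,0,15],[0,0,0]],[-1,[0,0,30],[0,0,0]],[-1,[0,0,25],[0,0,0]],[-1,[0,0,16],[0,0,0]],[-1,[0,0,10],[0,0,0]],[-1,[0,0,4],[0,0,0]],[-1,[0,0,2],[0,0,0]],[-1,[0,0,0],[0,0,0]],[-1,[0,0,0],[0,0,0]]])

```text
clock: 36.1
eef_pos: [508.2, 343.8, 58.8]
ee_rot: [2.222, 2.22, 0.002]
contact_force: [0.5, -0.2, -1.0]
finger_gap: 39.7
```

Request:
servo_tool(deltas=[[-1,[0,0,1],[0,0,0]],[-1,[0,0,0],[0,0,0]],[-0.1,[0,0,0],[0,0,0]],[0.05,[0,0,0],[0,0,0]],[0.05,[0,0,0],[0,0,0]],[0.05,[0,0,-10],[0,0,0]],[0.05,[0,0,-25],[0,0,0]],[0.1,[0,0,-35],[0,0,0]],[0.5,[0,0,-45],[0,0,0]],[0.5,[0,20,-30],[0,0,0]]])

```text
clock: 37.1
eef_pos: [526.7, 344.3, 206.1]
ee_rot: [2.221, 2.222, 0.004]
contact_force: [0.6, -0.2, 0.2]
finger_gap: 62.8
```

Request:
servo_tool(deltas=[[0.5,[-20,30,-20],[0,0,0]],[0.5,[-20,30,-20],[0,0,0]],[0.5,[-20,20,-20],[0,0,0]],[0.5,[0,0,0],[0,0,0]],[0.5,[0,0,0],[0,0,0]]])

```text
clock: 37.6
eef_pos: [607.8, 283.1, 262.6]
ee_rot: [2.224, 2.219, 0.002]
contact_force: [0.0, -0.0, -0.7]
finger_gap: 69.3
```

```bash
python3 - <<'E'
from h import *
c,o=look("w11");plan(o,[580,342,57],90)
W=lambda p,z:w(c,v(p),z,o).round(1).tolist()
s=look("side_end","side")[0]
import numpy as np
a=cv2.imread("pics/w11.png");b=cv2.resize(s["img"][110:230,130:300,::-1],(800,565),interpolation=cv2.INTER_CUBIC)
cv2.imwrite("pics/end.png",cv2.resize(np.vstack([a,b]),(400,584)))
E
```

```text
jaw 89.9 tilt [ 0.001  0.001 -1.   ] pos [607.8 283.1 262.6] shift [ 58.7 -28.1 205.6] rz -0.1 gap 69.3 F [ 0.  -0.  -0.7] t 37.6
```

View pics/end.png

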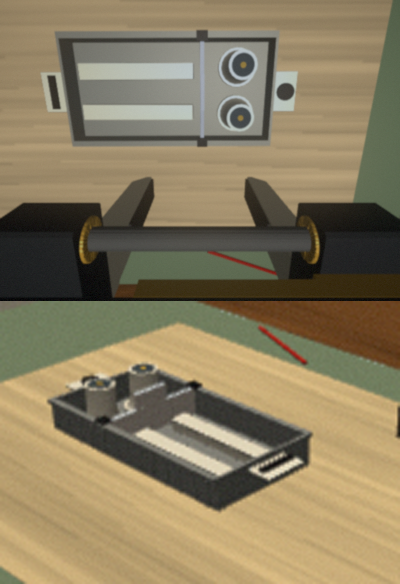

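The final view shows both trunks flat and lengthwise in the bar bay, at (135,71) and (138,112). Both lampholders stand upright in the disc bay, at (240,65) and (238,117). The gripper is well clear, so I'm handing in.

```bash
python3 -c "
from station import robot
print(robot.finish_job())"
```

```text
the job is handed in; nothing more can be done
None
```

The tote is packed as asked, and I handed the job in at about 38 s of the 122 s allowed.

- **Divider:** I slid it about 52 mm away from the bar end first, which makes the bar bay about 200 mm long.
- **Trunking:** I then laid both narrow lengths flat and lengthwise on the floor of the bar bay.
- **Lampholders:** Last, I stood both large ones upright in the disc bay.

The last wrist and side pictures show all four items in the right bays, clear of the divider and walls, with the gripper clear. I moved nothing else. The wide trunk, small lampholder and yellow look-alike were still in place when last in view, but I took no close-up of them at the end. No check failed or disagreed. The wrist force stayed under about 7 N at every reading, though it was only read at the end of each move.

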